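# Swing out the prop leg of the wide calibration-plate stand

## Robot

A 6-joint arm with a two-finger parallel gripper is mounted at the origin on the work surface. World frame = base frame: x ahead of the robot, y to its left, z up, the work surface at z = 0. Lengths are in m, angles in degrees, forces in N, time in s.
With the tool pointing down it reaches from about 0.3 to 0.75 m from the base axis. Payload 8.5 kg.
Tool frame: the origin (TCP) lies at the very end of the fingers, on their centre line; the grasp point (between the pads) lies 19 mm behind it (env.tcp_to_grasp is the distance from the TCP to the grasp point, in m); z points along the fingers, y is the line along which they close (so a half turn about z gives the same grasp; the last joint's range is limited). The gripper opens to 85 mm and grips with 20 to 120 N. Pads are 22 mm wide; open, the fingers measure 114 mm over their backs; the gripper's body (76 mm by 85 mm) begins 54 mm behind the grasp point. The pads swing forward as they close: fully open they stand 13 mm farther back than shut.
Start: joints at [-88.367, 21.807, 74.336, -0, 83.858, -12.336], TCP at [0.133, -0.534, 0.231] pointing down, gripper open.
Joint ranges: [-178.18, 178.18], [-50.72, 133.34], [12.68, 142.11], [-81.47, 261.47], [9.98, 163.14], [-165.26, 165.26]. Speed limits (degrees/s): [136.94, 136.94, 180, 180, 180, 180].

## Interface

Orientations are given as a 3x3 rotation matrix whose columns are the frame's x, y, z axes.
In Python, from rig import status, get_image, env gives the robot as it stands.
- The arm moves only by the shell command python3 -m handwheel 'ROWS' [FORCE]. ROWS is text: rows parted by semicolons, each of 7 numbers parted by spaces: the shift along the world's x, y, z in cm, then the turn, a rotation vector about the world's x, y, z in degrees, then the opening, from 0 (shut) to 1 (fully open). In form: dx dy dz wx wy wz gripper; .... A call has 1 to 8 rows; each row is the pose to reach, as a shift and turn from the pose commanded when the call began; what a row does not reach only later rows make up. A row lasts 1/12 s, in which the tool goes at most 41.7 mm and 7.16 degrees, less where a joint would pass 70% of its speed; a pose out of reach is approached as far as the arm can. A call with a gripper value outside its range is refused whole. The fingers move at their own pace and stop on an object; FORCE is the grip in N (left out, the last holds). Time passes only in rows, so rows that repeat a pose let the fingers close. It gives the time, the measured TCP pose, the force, the opening and the grip force at its end, in the units of the state.
- status.observe(): the state, without advancing time (a new reading comes with each control period).
- get_image(name): name is "scene" or "top"; returns a dict with "color" (400x640x3 uint8, red, green, blue), "vertical_fov" (degrees; the focal length in pixels is half the picture's height over the tangent of half this angle, whatever the lens; pixels are square), "cx", "cy" (the principal point, pixels), "xyz" and "orientation" of the camera in the world. Camera axes: x right, y down, z forward; pixel columns grow to the right and rows downward; lengths in m; the calibration is good to about 2 mm. A picture is of the moment at which its call begins. There is no depth.
- env.close_job(): hands the job in; it is judged then, once.
The state is a dict: "time_s": time; "q": joint angles; "qvel": joint speeds; "joint_efforts": joint torques, N m; "position": TCP position; "tool_rot": TCP orientation; "ft_force": force on the tool from outside, world axes, zero at the start; "wrist_torque": the same for the moment, N m; "grip_width": finger opening in m; "gripper_force": force on a finger pad.
Only numpy, scipy, OpenCV 4.12 (cv2) and the standard library are available. Lean on these libraries where they do the work, as an engineer would, in place of code of your own. Each camera call takes 0.05 s, during which the arm holds its last target. There are 200 camera calls.

## Task

Two small panel stands are on the measuring bench, each with a prop leg that folds flat against its back. Swing the prop leg of the wide stand, the one with the glass calibration plate, out from the back until it hits its stop; leave the stand where it is and the narrow stand's leg folded.

Things in the scene. Friction and masses are not known exactly. Their poses are not given: they have to be found in the camera images.
- stand: Wide stand: upright black frame 200 wide, 115 tall, 12 mm thick, glass plate with dark squares in it, on a steel foot plate 210 wide reaching 70 mm in front of the panel and 10 behind. Loose, about 2.5 kg. Origin: on the bench under the panel's middle. x points out of its back (away from the robot, within 0.4 rad), y along its width, z up. The prop's upright hinge axis is at x 18, y 0 mm.
- prop (a joint): Wide stand's prop leg angle, rad: 0 = folded along the stand's +y, growing clockwise seen from above to the stop at 1.571, leg along the stand's +x. Starts 0.15 to 0.5. Upright aluminium plate 150 mm long from the hinge axis, 8 thick, 8 to 100 mm above the bench; near 0 its free end sticks up to 50 mm past the panel's side edge. Needs under 1 N at its end; stays where left.
- prop_end (a point): Top of the free end of the wide stand's prop leg: 150 mm from the hinge axis, 100 mm above the bench, middle of the leg's thickness.
- narrow_prop (a joint): Prop leg angle of the other, narrow stand (panel 110 mm wide, 115 tall, steel disc in it, leg 100 mm long, otherwise alike; 0 = folded, same sense). Starts 0.05 to 0.2, to be left so.
Things that resemble listed ones, but are neither listed nor needed, are in the scene too. What is shaped like the part that bears narrow_prop but blue or red is not meant.

How it is judged:
By the outcome, as a careful person would: the job done as asked, in the order asked, and still so for the second after the job is handed in, with the robot touching nothing.
It also fails if it takes over 38 s, if anything falls off the work surface, if the arm or the gripper's body presses on something with over 40 N, if the wrist force passes 120 N, or if a joint passes its speed limit or range.

## Working session

There is one attempt and no reset: what is moved stays moved. The work goes in short steps, Python scripts to look and compute and a shell command to move; the robot and the scene stay as the last step left them, time stands still between calls to the robot, and variables do not carry over. Pictures are saved under pics/ and viewed, at most 10 in all, crops included, and the job is handed in when it is done.

```bash
mkdir -p pics; ls; cat > h.py <<'E'
import numpy as np,cv2
from rig import status,get_image,env
def snap(n,f):
    g=get_image(n); cv2.imwrite('pics/'+f,g['color'][:,:,::-1]); np.savez('pics/'+f+'.npz',fov=g['vertical_fov'],c=[g['cx'],g['cy']],p=g['xyz'],R=g['orientation'],im=g['color']); return g
def ray(f,u,v,z):
    d=np.load('pics/'+f+'.npz'); F=200/np.tan(np.radians(float(d['fov']))/2)
    r=d['R']@np.array([(u-d['c'][0])/F,(v-d['c'][1])/F,1]); return d['p']+r*(z-d['p'][2])/r[2]
def proj(f,P):
    d=np.load('pics/'+f+'.npz'); F=200/np.tan(np.radians(float(d['fov']))/2)
    c=d['R'].T@(np.array(P)-d['p']); return c[:2]/c[2]*F+d['c']
E
python3 -c "
from h import *
for n in ['scene','top']:
    g=snap(n,n+'1.png'); print(n,g['vertical_fov'],g['cx'],g['cy'],g['xyz'],g['orientation'])
s=status.observe();print(s['time_s'],s['position'],s['tool_rot'])"
```

```text
pics
scene 48.58069719578421 315.6610937159951 196.08172223332673 [1.10968845 0.32001644 0.9207977 ] [[-0.39283947  0.70039002 -0.59592867]
 [ 0.9195021   0.2893689  -0.26604799]
 [-0.01389413 -0.65247181 -0.75768561]]
top 43.27793659501298 318.75158730562424 199.20831472651054 [0.37736069 0.00637958 1.36379664] [[-0.02639327 -0.99783275  0.060276  ]
 [-0.99965013  0.02624065 -0.00332237]
 [ 0.00173348 -0.0603426  -0.99817622]]
0.1 [ 0.13276354 -0.53346318  0.23077122] [[ 9.70434057e-01  2.41366402e-01 -2.55148720e-05]
 [ 2.41366212e-01 -9.70433148e-01  1.36283908e-03]
 [ 3.04183088e-04 -1.32870389e-03 -9.99999071e-01]]
```

View pics/scene1.png

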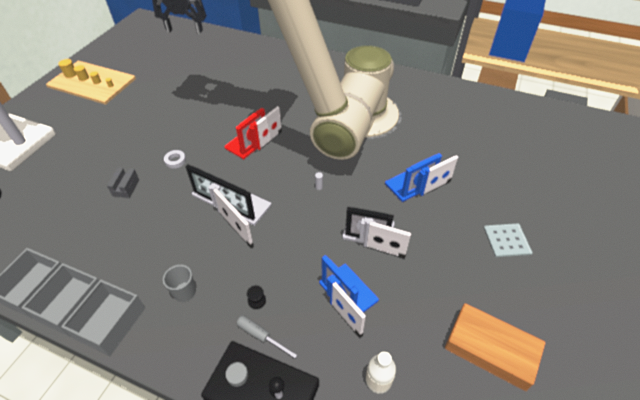

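View pics/top1.png

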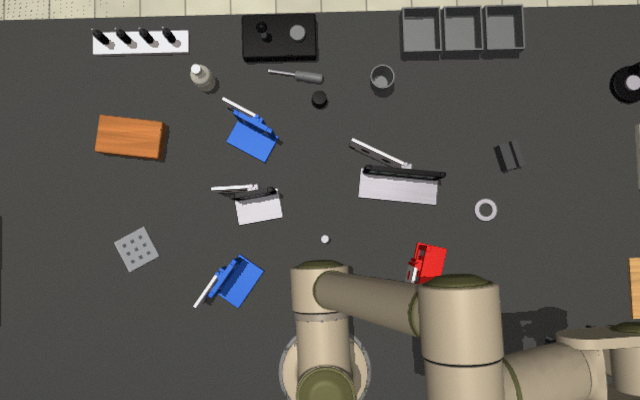

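The wide stand is at top (400,175) / scene (222,195): grey foot and glass plate with squares. The others are the narrow grey stand at top (258,200), two blue stands at (253,130) and (235,282), and a red one at (427,265). I'll confirm this in an enlarged crop.

```bash
python3 -c "
from h import *
a=cv2.imread('pics/top1.png')[120:220,200:460]; b=cv2.imread('pics/scene1.png')[155:265,170:430]
cv2.imwrite('pics/crop.png',np.vstack([cv2.resize(a,None,fx=3,fy=3,interpolation=cv2.INTER_CUBIC),cv2.resize(b[:95],None,fx=3,fy=3,interpolation=cv2.INTER_CUBIC)]))"
```

```text
(no output)
```

View pics/crop.png

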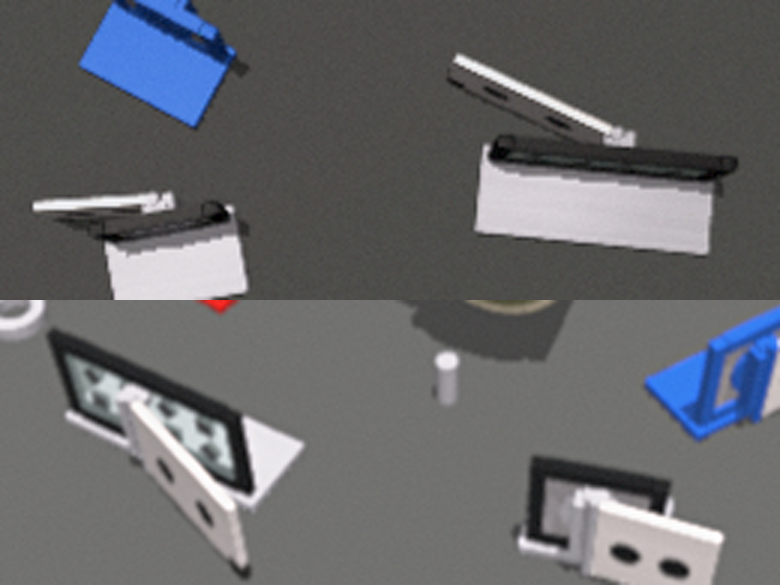

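The crop confirms it. The wide stand has a light glass plate with dark squares; its leg end is at top (353,139), hinge at (407,166) and panel top from (365,168) to (445,173). The narrow grey stand with the disc stays untouched.

```bash
python3 -c "
from h import *
f='top1.png'
e=ray(f,352.7,139.3,.1);h=ray(f,407.3,165.5,.1);a=ray(f,365.5,168,.115);b=ray(f,445,173,.115)
print(e,h,np.linalg.norm(e-h),a,b,np.linalg.norm(a-b))
print('scene end',ray('scene1.png',170+243/3,155+265/3,.1), 'narrow end',ray(f,200+35/3,120+207/3,.1),'hinge',ray(f,258,186,.1))
w=(a-b)[:2];w/=np.linalg.norm(w);x=np.array([w[1],-w[0]]);m=(a+b)[:2]/2;print('y',w,'x',x,'m',m,'hinge est',m+.018*x)
v=(e-h)[:2];print('prop',np.degrees(np.arctan2(v@x,v@w)))
print('foot', [ray(f,200+u/3,120+v/3,.005)[:2] for u,v in [(475,232),(708,253)]])
for t in [.5,1.,1.571]: print(t,m+.018*x+.15*(np.cos(t)*w+np.sin(t)*x))
"
```

```text
[ 0.60320364 -0.08769043  0.1       ] [ 0.5329556  -0.22335101  0.1       ] 0.1527696965587762 [ 0.52757405 -0.11625853  0.115     ] [ 0.50987358 -0.31381855  0.115     ] 0.19835137757719173
scene end [ 0.64825154 -0.04736043  0.1       ] narrow end [0.48644961 0.27056695 0.1       ] hinge [0.4909592  0.15402472 0.1       ]
y [0.08923793 0.99601034] x [ 0.99601034 -0.08923793] m [ 0.51872382 -0.21503854] hinge est [ 0.536652   -0.21664482]
prop 22.256351782738186
foot [array([ 0.4616746 , -0.10515743]), array([ 0.43723602, -0.31419574])]
0.5 [ 0.62002597 -0.09195007]
1.0 [ 0.66960139 -0.14718649]
1.571 [ 0.68605082 -0.23006094]
```

```bash
python3 -m handwheel '42.9 43.7 0 0 0 0 0; 42.9 43.7 0 0 0 0 0; 42.9 43.7 0 0 0 0 0; 42.9 43.7 0 0 0 0 0; 42.9 43.7 0 0 0 0 0; 42.9 43.7 0 0 0 0 0; 42.9 43.7 0 0 0 0 0; 42.9 43.7 0 0 0 0 0' 20; python3 -c "
from h import *
s=status.observe();print((np.array([.562,-.096,.231])-s['position'])*100,s['tool_rot'])"
```

```text
time_s: 0.77
position: [0.3672, -0.294, 0.2312]
tool_rot: [[0.97, 0.241, -0.0], [0.241, -0.97, 0.0], [-0.0, -0.0, -1.0]]
ft_force: [0.8, -0.7, 0.1]
grip_width: 0.0001
gripper_force: 0.0
[19.47892471 19.80001838 -0.02118145] [[ 9.70494451e-01  2.41123365e-01 -2.10315287e-04]
 [ 2.41123425e-01 -9.70494401e-01  3.34301971e-04]
 [-1.23501792e-04 -3.75150150e-04 -9.99999922e-01]]
```

```bash
python3 -m handwheel '19.5 19.8 0 0 0 0 0; 19.5 19.8 0 0 0 0 0; 19.5 19.8 0 0 0 0 0; 19.5 19.8 0 0 0 0 0; 19.5 19.8 0 0 0 0 0; 19.5 19.8 0 0 0 0 0; 19.5 19.8 0 0 0 0 0; 19.5 19.8 0 0 0 0 0'; python3 -m handwheel '0 0 -4 0 0 0 0; 0 0 -7 0 0 0 0; 0 0 -8 0 0 0 0; 0 0 -8 0 0 0 0'; python3 -c "
from h import *
for n in ['top','scene']: snap(n,n+'2.png')
a=cv2.imread('pics/top2.png')[110:220,300:460]; b=cv2.imread('pics/scene2.png')[130:250,160:320]
cv2.imwrite('pics/crop2.png',np.vstack([cv2.resize(a[:75],None,fx=4,fy=4),cv2.resize(b[:75+0],None,fx=4,fy=4)]) if 0 else np.hstack([cv2.resize(a,(400,275)),cv2.resize(b,(400,300))[:275]]))"
```

```text
time_s: 1.43
position: [0.5637, -0.094, 0.2304]
tool_rot: [[0.969, 0.246, -0.0], [0.246, -0.969, 0.001], [0.0, -0.001, -1.0]]
ft_force: [-0.7, 0.5, -0.4]
grip_width: -0.0002
gripper_force: 0.0
time_s: 1.77
position: [0.56, -0.0977, 0.1491]
tool_rot: [[0.971, 0.241, -0.005], [0.241, -0.971, 0.002], [-0.005, -0.003, -1.0]]
ft_force: [-0.3, 0.5, -0.2]
grip_width: 0.0003
gripper_force: 0.0
```

View pics/crop2.png

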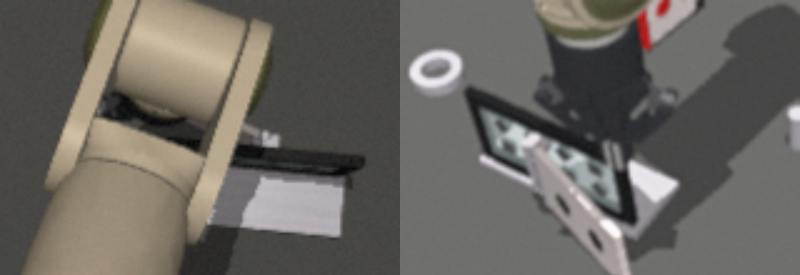

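```bash
python3 -c "
from h import *
f='scene2.png'
for P in [(.56,-.0977,.149),(.562,-.096,.1),(.562,-.096,.055),(.603,-.0877,.1),(.533,-.2234,.1),(.5276,-.1163,.115),(.5099,-.3138,.115)]: print(P,proj(f,P))
a=cv2.imread('pics/scene2.png')[155:255,180:280]
cv2.imwrite('pics/crop3.png',cv2.resize(a,(600,600),interpolation=cv2.INTER_CUBIC))"
```

```text
(0.56, -0.0977, 0.149) [247.49772928 195.08837396]
(0.562, -0.096, 0.1) [250.39190266 209.29273779]
(0.562, -0.096, 0.055) [252.68131777 220.78425412]
(0.603, -0.0877, 0.1) [245.06961562 222.99165425]
(0.533, -0.2234, 0.1) [211.18641256 185.85976586]
(0.5276, -0.1163, 0.115) [249.06275719 192.7028742 ]
(0.5099, -0.3138, 0.115) [184.66569425 165.77454758]
```

View pics/crop3.png

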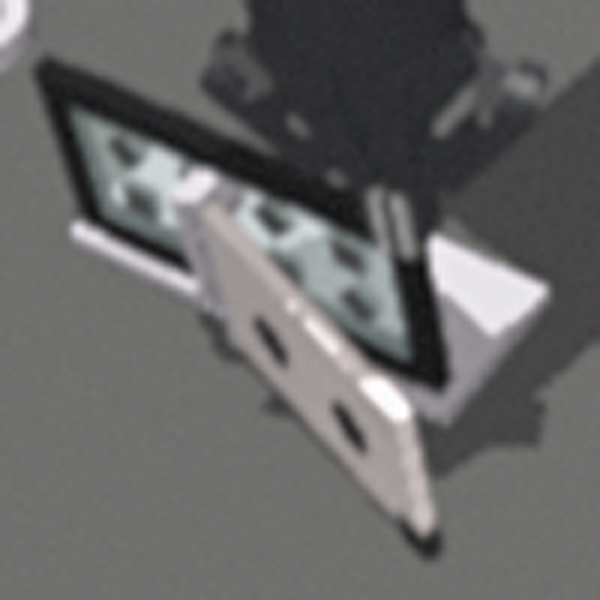

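The leg end appears at scene (246,222) against a predicted (245,223), so the estimate holds. The fingertips are above the gap between leg and panel, so I'll descend.

```bash
python3 -m handwheel '0.2 0 -2.5 0 0 0 0; 0.2 0 -5 0 0 0 0; 0.2 0 -7 0 0 0 0; 0.2 0 -8.5 0 0 0 0; 0.2 0 -9 0 0 0 0; 0.2 0 -9 0 0 0 0; 0.2 0 -9 0 0 0 0'; python3 -c "
from h import *
o=np.array([.535,-.220]);w=np.array([.0892,.996]);x=np.array([.996,-.0892]);tx=np.array([.97,.241]);ty=np.array([.241,-.97])
for t in np.arange(.4,1.6,.1):
    d=np.cos(t)*w+np.sin(t)*x; n=np.cos(t)*x-np.sin(t)*w
    k=.004+11e-3*abs(n@tx)+.0145*abs(n@ty); r=.135-.03*min(1,(t-.4)/1.1)
    print(round(t,2),(o+r*d-k*n).round(4))
print(status.observe()['position'])"
```

```text
time_s: 2.45
position: [0.5642, -0.0983, 0.063]
tool_rot: [[0.97, 0.241, 0.003], [0.241, -0.97, -0.001], [0.002, 0.002, -1.0]]
ft_force: [0.5, 0.0, 0.4]
grip_width: 0.0
gripper_force: 0.0
0.4 [ 0.5792 -0.0906]
0.5 [ 0.5901 -0.0977]
0.6 [ 0.6003 -0.1059]
0.7 [ 0.6095 -0.115 ]
0.8 [ 0.6176 -0.1249]
0.9 [ 0.6247 -0.1355]
1.0 [ 0.6306 -0.1467]
1.1 [ 0.6352 -0.1584]
1.2 [ 0.6385 -0.1704]
1.3 [ 0.6402 -0.1812]
1.4 [ 0.6407 -0.1912]
1.5 [ 0.6404 -0.2011]
1.6 [ 0.6418 -0.2111]
[ 0.56420193 -0.09832667  0.0630306 ]
```

```bash
python3 -m handwheel '0.7 0.3 0 0 0 0 0; 1.4 0.5 0 0 0 0 0; 1.9 0.4 0 0 0 0 0; 2.4 0.2 0 0 0 0 0; 2.9 -0.2 0 0 0 0 0; 3.4 -0.6 0 0 0 0 0; 3.8 -1.0 0 0 0 0 0; 4.2 -1.4 0 0 0 0 0';python3 -m handwheel '0.4 -0.4 0 0 0 0 0; 0.8 -0.9 0 0 0 0 0; 1.2 -1.4 0 0 0 0 0; 1.5 -1.9 0 0 0 0 0; 1.8 -2.4 0 0 0 0 0; 2.1 -2.9 0 0 0 0 0; 2.4 -3.5 0 0 0 0 0; 2.4 -3.5 0 0 0 0 0'; python3 -c "
from h import *
print(status.observe()['position'])
for n in ['top','scene']: snap(n,n+'3.png')
a=cv2.imread('pics/top3.png')[90:220,300:460]; b=cv2.imread('pics/scene3.png')[145:275,160:320]
cv2.imwrite('pics/crop4.png',np.hstack([cv2.resize(a,(400,325)),cv2.resize(b,(400,325))]))"
```

```text
time_s: 3.12
position: [0.6061, -0.1123, 0.0615]
tool_rot: [[0.97, 0.241, 0.001], [0.241, -0.97, 0.0], [0.001, 0.0, -1.0]]
ft_force: [1.2, 2.6, 3.6]
grip_width: 0.0002
gripper_force: 1.7
time_s: 3.78
position: [0.63, -0.1483, 0.0615]
tool_rot: [[0.971, 0.241, 0.001], [0.241, -0.971, -0.001], [0.001, 0.001, -1.0]]
ft_force: [2.5, 1.6, 5.2]
grip_width: -0.0
gripper_force: 2.4
[ 0.6299833  -0.14831001  0.06151172]
```

View pics/crop4.png

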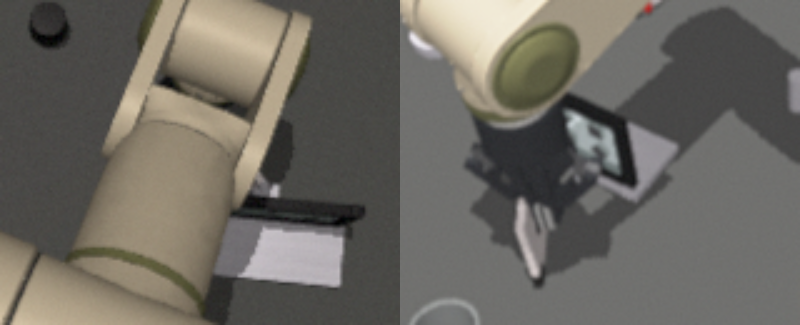

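The fingertips are on the leg at scene (~215,240) and it has swung to about 1 rad. The foot plate corner at top (436,205) hasn't moved. Continuing.

```bash
python3 -m handwheel '0.3 -0.6 0 0 0 0 0; 0.5 -1.2 0 0 0 0 0; 0.7 -1.7 0 0 0 0 0; 0.8 -2.2 0 0 0 0 0; 0.9 -2.7 0 0 0 0 0; 1 -3.2 0 0 0 0 0; 1 -3.6 0 0 0 0 0; 1 -3.6 0 0 0 0 0';python3 -m handwheel '0 -0.3 0 0 0 0 0; 0 -0.6 0 0 0 0 0; 0 -0.6 0 0 0 0 0';python3 -m handwheel '0 -0.2 0 0 0 0 0; 0 -0.4 0 0 0 0 0; 0 -0.4 0 0 0 0 0'
```

```text
time_s: 4.55
position: [0.6389, -0.1838, 0.0608]
tool_rot: [[0.971, 0.241, -0.001], [0.241, -0.971, 0.0], [-0.001, -0.0, -1.0]]
ft_force: [-0.3, 0.0, -0.0]
grip_width: 0.0003
gripper_force: 0.3
time_s: 4.8
position: [0.639, -0.1893, 0.061]
tool_rot: [[0.971, 0.241, -0.001], [0.241, -0.971, 0.0], [-0.001, -0.0, -1.0]]
ft_force: [-0.2, 0.0, 0.4]
grip_width: -0.0002
gripper_force: 0.1
time_s: 5.05
position: [0.6392, -0.1931, 0.0612]
tool_rot: [[0.97, 0.241, -0.0], [0.241, -0.97, 0.0], [-0.0, -0.0, -1.0]]
ft_force: [0.3, -0.3, 0.7]
grip_width: 0.0
gripper_force: 0.1
```

```bash
for i in 1 2 3; do python3 -m handwheel '0 -0.1 0 0 0 0 0; 0 -0.2 0 0 0 0 0; 0 -0.2 0 0 0 0 0' | grep -E 'posi|ft_|gripper_f'; done; python3 -c "
from h import *
for n in ['top','scene']: snap(n,n+'4.png')
a=cv2.imread('pics/top4.png')[90:220,300:460]; b=cv2.imread('pics/scene4.png')[145:275,160:320]
cv2.imwrite('pics/crop5.png',np.hstack([cv2.resize(a,(400,325)),cv2.resize(b,(400,325))]))"
```

```text
position: [0.6392, -0.195, 0.0613]
ft_force: [-0.3, 0.0, -0.2]
gripper_force: 0.2
position: [0.6393, -0.197, 0.0613]
ft_force: [-0.5, -0.1, -0.6]
gripper_force: 0.2
position: [0.6393, -0.1991, 0.0613]
ft_force: [0.5, -0.5, 0.2]
gripper_force: 0.2
```

View pics/crop5.png

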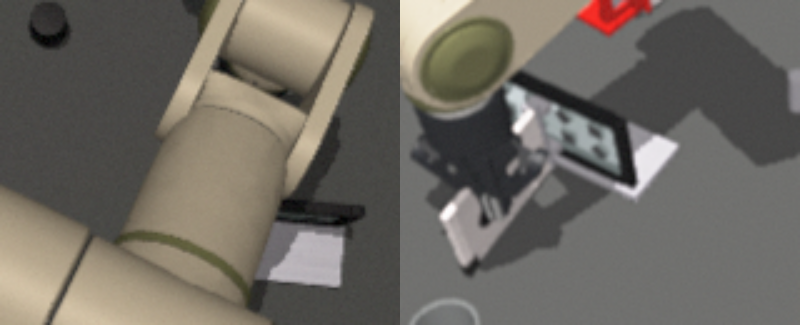

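```bash
python3 -c "
from h import *
o=np.array([.535,-.220]);w=np.array([.0892,.996]);x=np.array([.996,-.0892])
for t in [1.2,1.3,1.4,1.5,1.571]: print(t,proj('scene4.png',[*(o+.15*(np.cos(t)*w+np.sin(t)*x)),.1]))
a=cv2.imread('pics/scene4.png')[195:255,165:235]
cv2.imwrite('pics/crop6.png',cv2.resize(a,(700,600),interpolation=cv2.INTER_CUBIC))"
```

```text
1.2 [193.9591307  235.42095472]
1.3 [187.7174784  234.55625347]
1.4 [181.76805269 233.17487366]
1.5 [176.18401253 231.29857354]
1.571 [172.47780502 229.68157402]
```

View pics/crop6.png

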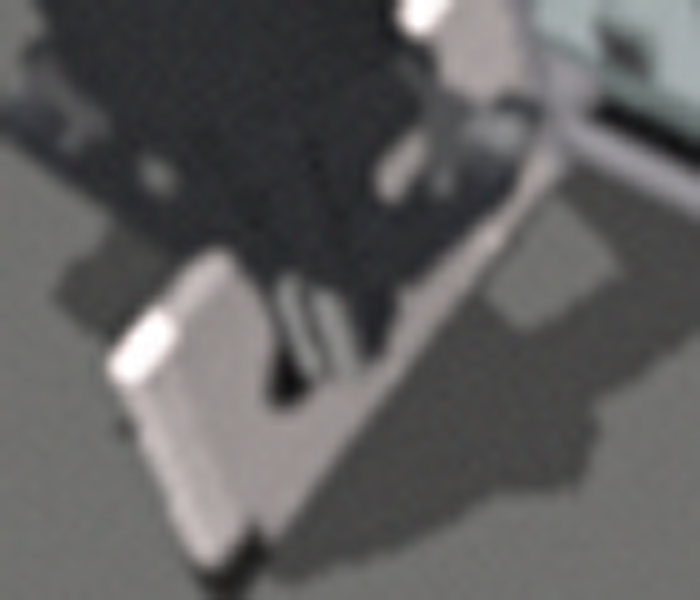

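The leg end is at scene (177,231), about 1.48 rad, so roughly 1 cm of push remains before the stop.

```bash
for i in 1; do python3 -m handwheel '0 -0.1 0 0 0 0 0; 0 -0.2 0 0 0 0 0; 0 -0.3 0 0 0 0 0; 0 -0.4 0 0 0 0 0; 0 -0.4 0 0 0 0 0' | grep -E 'posi|ft_|gripper_f'; done;  for i in 1 2; do python3 -m handwheel '0 -0.1 0 0 0 0 0; 0 -0.2 0 0 0 0 0; 0 -0.2 0 0 0 0 0' | grep -E 'posi|ft_|gripper_f'; done
```

```text
position: [0.6393, -0.2031, 0.0613]
ft_force: [-0.2, 0.1, 0.8]
gripper_force: 0.2
position: [0.6392, -0.2051, 0.0613]
ft_force: [-0.8, 0.5, 0.2]
gripper_force: 0.2
position: [0.6392, -0.207, 0.0613]
ft_force: [-0.5, -0.1, 1.0]
gripper_force: 0.2
```

```bash
for i in 1 2; do python3 -m handwheel '0 -0.1 0 0 0 0 0; 0 -0.1 0 0 0 0 0' | grep -E 'posi|ft_|gripper_f'; done; python3 -c "
from h import *
for n in ['top','scene']: snap(n,n+'5.png')
a=cv2.imread('pics/scene5.png')[195:255,165:235]
b=cv2.imread('pics/scene4.png')[195:255,165:235]
cv2.imwrite('pics/crop7.png',np.hstack([cv2.resize(i,(400,343),interpolation=cv2.INTER_CUBIC) for i in (b,a)]))"
```

```text
position: [0.6393, -0.208, 0.0613]
ft_force: [0.3, 0.3, 0.7]
gripper_force: 0.3
position: [0.6393, -0.2089, 0.0613]
ft_force: [-0.4, 1.0, 0.7]
gripper_force: 0.6
```

View pics/crop7.png

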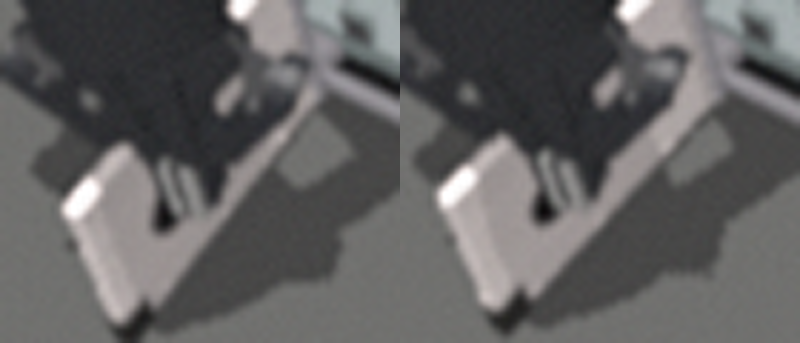

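The leg followed the fingers: its end moved from scene (177,231) to about (173,229), which is where the stop should be. Next come 1 mm nudges until the force rises clearly.

```bash
for i in 1 2; do python3 -m handwheel '0 -0.1 0 0 0 0 0; 0 -0.1 0 0 0 0 0' | grep -E 'posi|ft_|gripper_f'; done
```

```text
position: [0.6393, -0.2095, 0.0614]
ft_force: [-0.3, 3.1, 1.7]
gripper_force: 1.5
position: [0.6394, -0.2102, 0.0615]
ft_force: [0.7, 5.8, 2.8]
gripper_force: 2.6
```

The force climbs steadily to 5.8 N at the predicted stop position, so the leg is against its stop. I'll back off sideways, then go up and away.

```bash
python3 -m handwheel '0 0.3 0 0 0 0 0; 0 1 0 0 0 0 0; 0 2.5 0 0 0 0 0; 0 2.5 4 0 0 0 0; 0 2.5 8 0 0 0 0; 0 2.5 12 0 0 0 0; 0 2.5 15 0 0 0 0; 0 2.5 15 0 0 0 0'; python3 -m handwheel '-14 24 0 0 0 0 0; -14 24 0 0 0 0 0; -14 24 0 0 0 0 0; -14 24 0 0 0 0 0; -14 24 0 0 0 0 0; -14 24 0 0 0 0 0; -14 24 0 0 0 0 0; -14 24 0 0 0 0 0'; python3 -c "
from h import *
for n in ['top','scene']: snap(n,n+'6.png')
a=cv2.imread('pics/top6.png')[90:220,300:460]; b=cv2.imread('pics/scene6.png')[145:275,160:320]
cv2.imwrite('pics/crop8.png',np.hstack([cv2.resize(a,(400,325),interpolation=cv2.INTER_CUBIC),cv2.resize(b,(400,325),interpolation=cv2.INTER_CUBIC)]))"
```

```text
time_s: 8.25
position: [0.6411, -0.1855, 0.2189]
tool_rot: [[0.97, 0.242, 0.011], [0.242, -0.97, -0.006], [0.009, 0.008, -1.0]]
ft_force: [0.4, -0.2, 0.7]
grip_width: -0.0
gripper_force: 0.0
time_s: 8.92
position: [0.496, 0.0588, 0.2115]
tool_rot: [[0.969, 0.246, -0.001], [0.246, -0.969, 0.001], [-0.001, -0.001, -1.0]]
ft_force: [-0.2, -0.6, -0.1]
grip_width: 0.0001
gripper_force: 0.0
```

View pics/crop8.png

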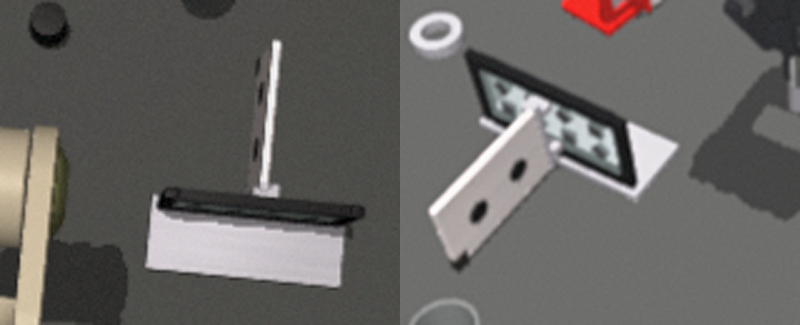

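The leg stands square out from the back, its end at top (411,107) and hinge at (407,165). The foot corners at (359,197) and (436,205) are as before. I'll check the angle and the narrow stand numerically.

```bash
python3 -c "
from h import *
f='top6.png'
e=ray(f,410.8,107.2,.1);h=ray(f,407.3,165.3,.1);v=(e-h)[:2];w=np.array([.0892,.996]);x=np.array([.996,-.0892])
print(e,np.linalg.norm(v),np.arctan2(v@x,v@w))
A=cv2.imread('pics/top1.png').astype(int);B=cv2.imread('pics/top6.png').astype(int)
D=abs(A-B).max(2)
print('narrow leg diff',D[175:205,205:262].mean(),'foot diff',D[185:205,362:435].mean(),'panel',D[168:180,366:445].mean(), 'bg',D[100:130,340:395].mean())"
```

```text
[ 0.68159854 -0.23775218  0.1       ] 0.14883234590426447 1.5782623011895158
narrow leg diff 24.38362573099415 foot diff 2.5575342465753423 panel 3.976793248945148 bg 3.06
```

```bash
python3 -c "
from rig import env
print(env.close_job())"
```

```text
the job is handed in; nothing more can be done
None
```

The wide stand's prop leg is swung out to its stop (measured at about 1.58 rad), the stand did not move, and the job is handed in; the robot never went near the narrow stand's leg, though the arm hid it in the last picture so I couldn't confirm its angle.

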